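# Open a circlip with pliers and hold it at the groove of a gear rig's stub axle

## Task

On the gear rig, slide the saddle along its rail until it is hard up against its stop, where its small gear meets the large one. Then take the circlip pliers lying across the parts tray by their handles, squeeze them fully to their stop so that the circlip on their tips opens, and lower it, level and centred, over the saddle's stub axle down to the groove just above the washer, not pressing hard and never letting it close on the stub. Finish while still holding the pliers squeezed there, the circlip open around the groove, so that I can check it before it snaps in; leave everything else on the bench where it is.

Things in the scene. Friction and masses are not known exactly. Their poses are not given: they have to be found in the camera images.
- rig: Gear rig bolted to the bench (does not move): aluminium rail 310 long, 60 wide, top 25 above the bench, along the rig's y axis. Origin on the bench under the rail's centre line; rig z is up. At rig y = -65 stands a fixed white gear 95 in diameter, top 52 high, with a short upright black crank knob (top 86) on its side away from the robot. The saddle rides on the +y part of the rail.
- rail_stop (a point): Centre of the face of the steel stop block on the rail (rig y = -22), 30 above the bench, that the saddle's end face comes up against.
- saddle (a joint): Travel of the saddle along the rail in m: grows as the saddle moves towards rig -y; 0.070 = against the stop. Sliding takes about 4 N and it stays where it is left. Starts 35 to 70 mm short of the stop.
- saddle_knob (a point): Centre of the upright knurled steel knob (20 in diameter, 32 tall: 43 to 75 above the bench) fixed on the saddle's outer (+y) end, 62 from the stub along the rail; pull or push it to move the saddle. Around it is the flat saddle top, 40 above the bench, 64 wide; the small gear's rim is 30 from the knob's centre, so finger room is best on the two sides across the rail.
- stub_groove (a point): Centre of the groove on the axis of the saddle's upright steel stub axle, 61 above the bench. Stub 20 in diameter, top 77 (its last 4 tapered to 14); groove 17 in diameter, from 58 to 64 above the bench, directly on top of a steel washer 34 in diameter. Below is the small white gear, 65 in diameter, top 52. Its axes are the rig's.
- tray: Grey open parts tray fixed to the bench, 110 (its x) by 190 (its y), 45 high, walls 5; origin at the centre of its underside. The pliers lie across its two long rims at about its middle; a rubber bung 28 wide and 24 tall stands inside near one end.
- pliers_grip (a point): Place to grip the circlip pliers (160 g): the middle between the two black handles, half-way up, 50 behind the pivot; about 51 above the bench at the start. x points towards the tips, y across the handles, z up. Handles 12 high; over both outer faces here about 35 relaxed, 22 squeezed to the stop, the faces then being parallel. The handles swing about the pivot: see joint lever_l.
- ring_eye (a point): Centre of the circlip's opening when spread, half-way through its thickness (3): always 122 in front of and 20 below pliers_grip, in the pliers' axes. The circlip stays fast on the down-bent tips. Inner width about 19 relaxed, 26 in diameter when spread to the stop (its gap faces the handles); nothing of the pliers hangs lower than 23 below the handles' middle. Its axis is the pliers' z.
- lever_l (a joint): Turn of the pliers' left lever in rad (the right one mirrors it): 0 relaxed, 0.130 = squeezed to the stop, circlip fully spread. Sprung: at the grip place about 5 N on each handle starts it and 12 N reaches the stop. As the handles swing in, fingers that hold them carry the pliers about 2 forward, towards the tips.
- spare_gear: Bystander: loose white gear lying flat, 65 in diameter, 14 tall.
- beaker: Bystander: glass beaker 68 in diameter, 92 tall.
- phone: Bystander: black phone lying flat, 74 by 152 by 9.
- screwdriver: Bystander: screwdriver 160 long lying on the bench.
- bung: Bystander: rubber bung standing in the tray.
- wash_bottle: Bystander: white wash bottle 68 in diameter, 170 tall.
- goggles: Bystander: safety goggles 150 wide, 53 tall.

How it is judged:
On the way, in this order (a step that is already met when the one before it is completed fails the run):
1. the saddle is against its stop (value of joint saddle above 0.0685 m), for 0.2 s.
2. the pliers are lifted off the tray, squeezed, with the circlip spread (height (world z) of pliers_grip above 0.07 m and value of joint lever_l above 0.112 rad and contact force between pliers and tray below 0.05 N), for 0.2 s.
At the end, for the whole second after the job is handed in: Saddle within 2 mm of its stop; fingers holding the pliers still and squeezed (lever 0.112 rad or more), circlip open, centred on the stub within 4.5 mm, level within 0.1 rad, at groove height within 2.5 mm, pressing the rig with under 15 N and off the tray (value of joint saddle above 0.068 m and value of joint lever_l above 0.112 rad and horizontal distance between ring_eye and stub_groove below 0.0045 m and z of ring_eye in the frame of stub_groove between -0.0028 and 0.0025 m and angle between ring_eye's own z axis and vertical below 0.1 rad and contact force between the fingers and pliers above 8 N and contact force between pliers and rig below 15 N and contact force between pliers and tray below 0.05 N and linear speed of pliers below 0.02 m/s); the arm keeps its last pose, push and grip.
It fails at once if the circlip closed on the stub, or went down over it not spread (horizontal distance between ring_eye and stub_groove below 0.009 m and z of ring_eye in the frame of stub_groove below 0.012 m and value of joint lever_l below 0.085 rad).
It fails at once if the pliers were dropped (height (world z) of pliers_grip below 0.03 m).
It fails at once if a bystander was disturbed (distance of any of spare_gear, beaker, phone, screwdriver, bung, wash_bottle, goggles from where it was at the start of the episode above 0.025 m).
It also fails if it takes over 48 s, if anything falls off the work surface, if the arm or the gripper's body presses on something with over 40 N, if the wrist force passes 120 N, or if a joint passes its speed limit or range.

## Robot

A 6-joint arm with a two-finger parallel gripper is mounted at the origin on the work surface. World frame = base frame: x ahead of the robot, y to its left, z up, the work surface at z = 0. Lengths are in m, angles in rad, forces in N, time in s.
With the tool pointing down it reaches from about 0.3 to 0.75 m from the base axis. Payload 8.5 kg.
Tool frame: the origin (TCP) lies between the finger pads; the fingertips stand 25 mm ahead of it and the grasp point (between the pads) lies 6 mm ahead of it; z points along the fingers, y is the line along which they close (so a half turn about z gives the same grasp; the last joint's range is limited). The gripper opens to 88 mm and grips with 3 to 60 N. Pads are 18 mm wide; open, the fingers measure 123 mm over their backs; the gripper's body (75 mm by 187 mm) begins 45 mm behind the grasp point.
Start: joints at [-1.428, 0.381, 1.297, -0, 1.464, -0.215], TCP at [0.193, -0.515, 0.264] pointing down, gripper open.
Joint ranges: [-3.11, 3.11], [-0.89, 2.33], [0.22, 2.48], [-1.42, 4.56], [0.17, 2.85], [-2.88, 2.88]. Speed limits (rad/s): [2.39, 2.39, 3.14, 3.14, 3.14, 3.14].

## Interface

Orientations are given as a unit quaternion [x, y, z, w].
In Python, from station import bot, grab_frame, calibration gives the robot as it stands. The module is installed in compiled form; this text tells all that it offers.
- The arm moves only by the shell command python3 -m crank 'ROWS' [FORCE]. ROWS is JSON, a list of rows, each an object with "gripper": the gripper command: -1 is fully open, 1 is shut, values between are in proportion; "slide": the shift along the tool's x, y, z in cm, a list of three; "yaw": the turn about the tool's z in degrees. A call has 1 to 10 rows; each row shifts and turns the commanded pose from where the row before left it, along the tool's axes as they then stand; what a row does not reach is not made up. A row lasts 1/10 s, in which the tool goes at most 50 mm and 8.59 degrees, less where a joint would pass 70% of its speed; a pose out of reach is approached as far as the arm can. A call is refused whole if a number of a shift passes 5 or a number of a turn 8.59, either way. A call with a gripper value outside its range is refused whole. The fingers move at their own pace and stop on an object; FORCE is the grip in N (left out, the last holds). Time passes only in rows, so rows that do not move let the fingers close. It gives the time, the measured TCP pose, the force, the opening and the grip force at its end, in the units of the state.
- bot.get_state(): the state, without advancing time (a new reading comes with each control period).
- grab_frame(name): name is "scene" or "top"; returns (picture, depth): 420x560x3 uint8, red, green, blue; 420x560 float32, m along the optical axis (not along the pixel's ray), 0 where there is no reading.
- calibration(name): a dict with "fx", "fy", "cx", "cy" (pixels), "rvec" (rotation vector, rad) and "tvec" (3), from world to camera coordinates, as OpenCV has them. Camera axes: x right, y down, z forward; pixel columns grow to the right and rows downward; lengths in m; the calibration is good to about 2 mm. A picture is of the moment at which its call begins. calibration takes no time and is no camera call.
- bot.finish_job(): hands the job in; it is judged then, once.
The state is a dict: "time": time; "qpos": joint angles; "qvel": joint speeds; "effort": joint torques, N m; "tcp_pos": TCP position; "tcp_rot": TCP orientation; "wrist_force": force on the tool from outside, world axes, zero at the start; "torque": the same for the moment, N m; "width": opening from 0.0 (shut) to 1.0 (fully open); "grip_force": force on a finger pad.
Only numpy, scipy, OpenCV 4.12 (cv2) and the standard library are available. Lean on these libraries where they do the work, as an engineer would, in place of code of your own. Each camera call takes 0.05 s, during which the arm holds its last target. There are 200 camera calls.

## Working session

There is one attempt and no reset: what is moved stays moved. The work goes in short steps, Python scripts to look and compute and a shell command to move; the robot and the scene stay as the last step left them, time stands still between calls to the robot, and variables do not carry over. Pictures are saved under pics/ and viewed, at most 10 in all, crops included, and the job is handed in when it is done.

```bash
mkdir -p pics
cat > h.py <<'E'
import numpy as np, cv2
from station import bot, grab_frame, calibration
from scipy.spatial.transform import Rotation as R
def shot(n):
    im,d=grab_frame(n); np.savez('pics/%s.npz'%n,im=im,d=d); return im,d
def save(im,fn,box=None,s=1):
    if box: im=im[box[1]:box[3],box[0]:box[2]]
    cv2.imwrite('pics/'+fn,cv2.resize(im,None,fx=s,fy=s,interpolation=cv2.INTER_CUBIC)[:,:,::-1])
def cam(n):
    c=calibration(n); M=cv2.Rodrigues(np.array(c['rvec'],float))[0]; return c,M,np.array(c['tvec'],float).ravel()
def at_z(n,u,v,z):   # pixel ray meets height z
    c,M,t=cam(n); r=M.T@np.array([(u-c['cx'])/c['fx'],(v-c['cy'])/c['fy'],1]); o=-M.T@t
    return o+r*(z-o[2])/r[2]
def pts(n,d):  # world coords of all pixels
    c,M,t=cam(n); v,u=np.mgrid[:d.shape[0],:d.shape[1]]
    P=np.stack([(u-c['cx'])/c['fx']*d,(v-c['cy'])/c['fy']*d,d],-1)
    return (P-t)@M
E
python3 - <<'E'
from h import *
for n in('top','scene'):
    im,d=shot(n); save(im,n+'1.png',s=1.4)
    c,M,t=cam(n); print(n,-M.T@t,M[2],c['fx'])
s=bot.get_state(); print(s['tcp_pos'],s['tcp_rot'],s['width'],s['time'])
print(R.from_quat(s['tcp_rot']).as_matrix().round(3))
E
```

```text
top [ 0.48455026 -0.02415013  1.44816688] [ 0.07262326  0.00630372 -0.99733952] 488.4277267202815
scene [ 1.24481523 -0.64002655  0.74828715] [-0.57559135  0.56971801 -0.586614  ] 379.0351144805663
[ 0.19259491 -0.5149482   0.26321534] [ 9.84039992e-01  1.77946245e-01  3.83595792e-05 -6.53696456e-04] 1.0009311559961034 0.1
[[ 0.937  0.35  -0.   ]
 [ 0.35  -0.937  0.001]
 [ 0.    -0.001 -1.   ]]
```

View pics/top1.png

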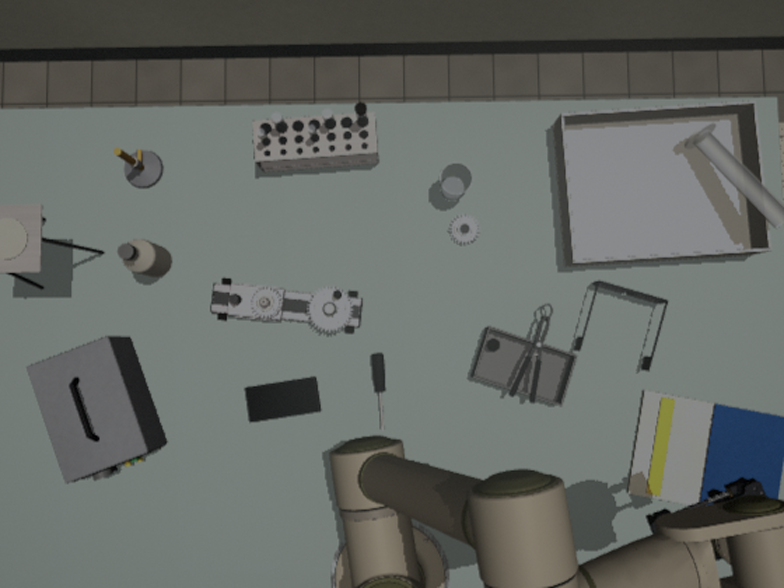

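View pics/scene1.png

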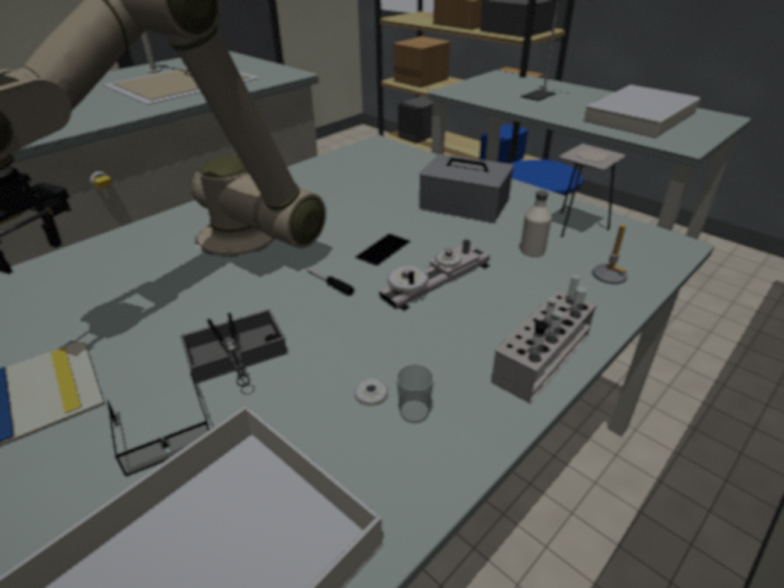

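Both views show the rig (top view about 285,305 in the enlarged picture), with the saddle knob left at 235,300 and the large gear at 330,310. The pliers lie across the tray at 530,355, with tips at 543,310. I'll enlarge both areas.

Run:
```python
from h import *
im=np.load('pics/top.npz')['im']
a=cv2.resize(im[190:245,145:265],None,fx=6.5,fy=6.5,interpolation=cv2.INTER_CUBIC)[:300]
b=cv2.resize(im[210:295,328:418],None,fx=7,fy=7,interpolation=cv2.INTER_CUBIC)
f=lambda x:np.clip(x.astype(float)*1.6,0,255).astype(np.uint8)
cv2.imwrite('pics/rig1.png',f(cv2.resize(im[190:245,145:265],None,fx=6.5,fy=6.5,interpolation=cv2.INTER_CUBIC))[:,:,::-1])
cv2.imwrite('pics/pl1.png',f(b)[:,:,::-1])
```

```text
(no output)
```

View pics/rig1.png

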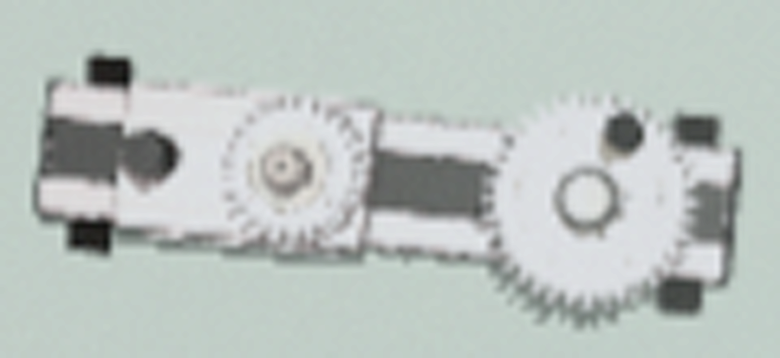

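View pics/pl1.png

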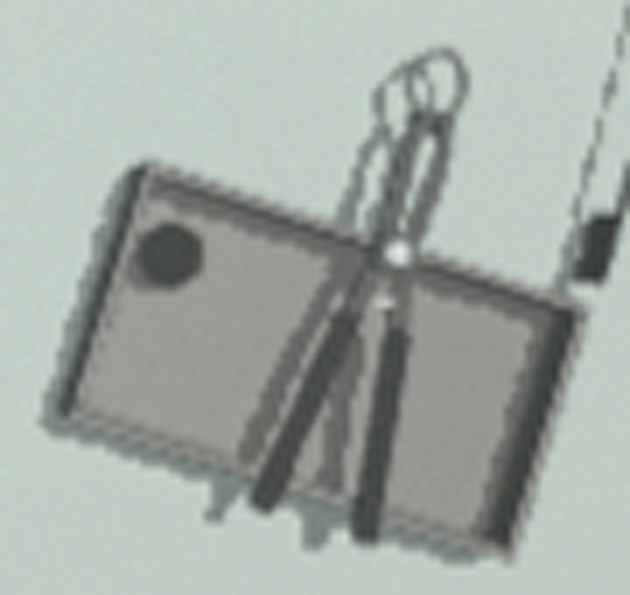

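The rig crop shows the knob top at (155,156), the stub top at (286,168) and the large gear hub at (587,200). The pliers crop shows the pivot at (398,252), the real ring at (440,83) with its shadow to the left, and the handle ends at (263,500) and (366,535).

Run:
```python
from h import *
def rg(U,V,z): return at_z('top',(U+.5)/6.5-.5+145,(V+.5)/6.5-.5+190,z)
def pl(U,V,z): return at_z('top',(U+.5)/7-.5+328,(V+.5)/7-.5+210,z)
k=rg(155,156,.075); s=rg(286,168,.077); g=rg(587,200,.058)
print('knob',k,'stub',s,np.linalg.norm((k-s)[:2]),'gear',g)
u=(k-g)[:2]; print('dir k-g',u/np.linalg.norm(u),np.degrees(np.arctan2(u[0],u[1])), 'knob from gear',np.linalg.norm(u),'stub',np.linalg.norm((s-g)[:2]))
p=pl(398,252,.056); e=pl(440,83,.031); h1=pl(263,500,.051);h2=pl(366,535,.051)
print('pivot',p,'eye',e,np.linalg.norm((p-e)[:2]),'ends',h1,h2, np.linalg.norm((h1-h2)[:2]))
for a,b in((e,p),(p,(h1+h2)/2),(e,(h1+h2)/2)):
  d=(a-b)[:2]; print(np.linalg.norm(d),np.degrees(np.arctan2(d[1],d[0])))
d=np.load('pics/top.npz')['d']; P=pts('top',d)
for n,(U,V,o,sc) in dict(knob=(155,156,(145,190),6.5),stub=(286,168,(145,190),6.5),gear=(587,200,(145,190),6.5),pivot=(398,252,(328,210),7),h=(380,430,(328,210),7),h2=(310,410,(328,210),7)).items():
  print(n,P[int(round((V+.5)/sc-.5+o[1])),int(round((U+.5)/sc-.5+o[0]))])
# rail fit: points with z in .018-.05 near rig
m=(P[...,2]>.018)&(P[...,2]<.046)&(np.hypot(P[...,0]-s[0],P[...,1]-s[1]+.03)<.2)&(abs(P[...,0]-s[0])<.08)
print(m.sum(),cv2.minAreaRect(P[m][:,:2].astype(np.float32)))
```

```text
knob [0.57042492 0.29870181 0.075     ] stub [0.5643586  0.24138417 0.077     ] 0.057637764482979165 gear [0.54970738 0.11289653 0.058     ]
dir k-g [0.11081462 0.99384109] 6.362277006300066 knob from gear 0.18695672971210253 stub 0.12932027102723354
pivot [ 0.47273589 -0.31104186  0.056     ] eye [ 0.54204738 -0.33551059  0.031     ] 0.07350375841543053 ends [ 0.3733238  -0.25471057  0.051     ] [ 0.35879388 -0.29595536  0.051     ] 0.04372929016391751
0.07350375841543053 -19.444339712648784
0.11249496338999956 -18.507366487622818
0.1859927773917185 -18.87764142120522
knob [0.56948955 0.30082853 0.07103231]
stub [0.56546313 0.23995464 0.0782354 ]
gear [0.54985142 0.11082741 0.07563521]
pivot [ 0.47153604 -0.30986239  0.05566636]
h [ 0.40144464 -0.30130091  0.06040101]
h2 [ 0.41008925 -0.27369789  0.05864408]
1263 ((0.5594857931137085, 0.20703575015068054), (0.3150103986263275, 0.08304939419031143), 84.9417724609375)
```

```bash
cat > st.py <<'E'
from h import *
import sys
def go(x,y,z):
    s=bot.get_state(); M=R.from_quat(s['tcp_rot']).as_matrix()
    print('pos',np.round(s['tcp_pos'],4),'heads',[round(np.degrees(np.arctan2(M[1,i],M[0,i])),2) for i in(0,1)],'t',s['time'],'w',round(s['width'],3),'q',np.round(s['qpos'],2))
    print('slide cm',np.round(100*M.T@(np.array([x,y,z])-s['tcp_pos']),2))
if __name__=='__main__': go(*map(float,sys.argv[1:4]))
E
python3 -m crank '[{"gripper":-1,"slide":[0,0,0],"yaw":-8},{"gripper":-1,"slide":[0,0,0],"yaw":-8},{"gripper":-1,"slide":[0,0,0],"yaw":-8},{"gripper":-1,"slide":[0,0,0],"yaw":-8},{"gripper":-1,"slide":[0,0,0],"yaw":-8},{"gripper":-1,"slide":[0,0,0],"yaw":-8},{"gripper":-1,"slide":[0,0,0],"yaw":-8},{"gripper":-1,"slide":[0,0,0],"yaw":-8},{"gripper":-1,"slide":[4.7,1.6,0],"yaw":0},{"gripper":-1,"slide":[4.7,1.6,0],"yaw":0}]' 20; python3 st.py .570 .2995 .12
```

```text
time: 1.1
tcp_pos: [0.2334, -0.4238, 0.2629]
tcp_rot: [0.741, 0.672, 0.0, -0.001]
wrist_force: [1.4, -0.7, 0.4]
width: 1.001
grip_force: 0.0
pos [ 0.2334 -0.4238  0.2629] heads [np.float64(84.4), np.float64(-5.6)] t 1.1 w 1.001 q [-1.31  0.27  1.47  0.    1.4  -1.21]
slide cm [75.24 26.44 14.39]
```

```bash
python3 -m crank '[{"gripper":-1,"slide":[4.7,1.6,0],"yaw":0},{"gripper":-1,"slide":[4.7,1.6,0],"yaw":0},{"gripper":-1,"slide":[4.7,1.6,0],"yaw":0},{"gripper":-1,"slide":[4.7,1.6,0],"yaw":0},{"gripper":-1,"slide":[4.7,1.6,0],"yaw":0},{"gripper":-1,"slide":[4.7,1.6,0],"yaw":0},{"gripper":-1,"slide":[4.7,1.6,0],"yaw":0},{"gripper":-1,"slide":[4.7,1.6,0],"yaw":0},{"gripper":-1,"slide":[4.7,1.6,0],"yaw":0},{"gripper":-1,"slide":[0,0,0],"yaw":0}]' 20; python3 st.py .570 .2995 .12
```

```text
time: 2.1
tcp_pos: [0.4182, -0.0126, 0.2636]
tcp_rot: [0.738, 0.675, 0.0, -0.0]
wrist_force: [0.4, -0.0, -0.5]
width: 1.0
grip_force: 0.0
pos [ 0.4182 -0.0126  0.2636] heads [np.float64(84.95), np.float64(-5.05)] t 2.1 w 1.0 q [-0.32  0.15  1.63  0.    1.36 -0.23]
slide cm [32.41 12.38 14.39]
```

```bash
python3 -m crank '[{"gripper":-1,"slide":[4,1.55,1],"yaw":0},{"gripper":-1,"slide":[4,1.55,1],"yaw":0},{"gripper":-1,"slide":[4,1.55,1],"yaw":0},{"gripper":-1,"slide":[4,1.55,1],"yaw":0},{"gripper":-1,"slide":[4,1.55,1],"yaw":0},{"gripper":-1,"slide":[4,1.55,1],"yaw":0},{"gripper":-1,"slide":[4,1.55,1],"yaw":0},{"gripper":-1,"slide":[4,1.55,1],"yaw":0},{"gripper":-1,"slide":[0,0,3],"yaw":0},{"gripper":-1,"slide":[0,0,0],"yaw":0}]' 20; python3 st.py .570 .2995 .071
```

```text
time: 3.1
tcp_pos: [0.5701, 0.2887, 0.1495]
tcp_rot: [0.74, 0.673, -0.004, -0.002]
wrist_force: [0.8, 0.2, -0.1]
width: 1.002
grip_force: 0.0
pos [0.5701 0.2887 0.1495] heads [np.float64(84.54), np.float64(-5.46)] t 3.1 w 1.002 q [ 0.28  0.63  1.2  -0.    1.32  0.38]
slide cm [ 1.1  -0.06  7.84]
```

```bash
python3 -m crank '[{"gripper":-1,"slide":[1.1,0,2],"yaw":0},{"gripper":-1,"slide":[0,0,3],"yaw":0},{"gripper":-1,"slide":[0,0,2.8],"yaw":0},{"gripper":-1,"slide":[0,0,0],"yaw":0},{"gripper":1,"slide":[0,0,0],"yaw":0},{"gripper":1,"slide":[0,0,0],"yaw":0},{"gripper":1,"slide":[0,0,0],"yaw":0},{"gripper":1,"slide":[0,0,0],"yaw":0},{"gripper":1,"slide":[0,0,0],"yaw":0},{"gripper":1,"slide":[0,0,0],"yaw":0}]' 20; python3 st.py .570 .2995 .071
```

```text
time: 4.1
tcp_pos: [0.5725, 0.3002, 0.076]
tcp_rot: [0.74, 0.672, 0.0, 0.0]
wrist_force: [-0.3, -0.7, 0.1]
width: 0.485
grip_force: 0.0
pos [0.5725 0.3002 0.076 ] heads [np.float64(84.5), np.float64(-5.5)] t 4.1 w 0.485 q [ 0.3   0.72  1.26 -0.    1.17  0.4 ]
slide cm [-0.1  -0.25  0.5 ]
```

```bash
python3 -m crank '[{"gripper":1,"slide":[0,0,0.3],"yaw":0},{"gripper":1,"slide":[0,0,0],"yaw":0},{"gripper":1,"slide":[0,0,0],"yaw":0},{"gripper":1,"slide":[0,0,0],"yaw":0},{"gripper":1,"slide":[0,0,0],"yaw":0},{"gripper":1,"slide":[0,0,0],"yaw":0}]' 20; python3 st.py .570 .2995 .071
```

```text
time: 4.7
tcp_pos: [0.5721, 0.3002, 0.0725]
tcp_rot: [0.74, 0.672, -0.001, -0.0]
wrist_force: [-3.0, -0.1, -0.8]
width: 0.223
grip_force: 20.0
pos [0.5721 0.3002 0.0725] heads [np.float64(84.5), np.float64(-5.5)] t 4.7 w 0.223 q [0.3  0.72 1.26 0.   1.16 0.4 ]
slide cm [-0.09 -0.2   0.15]
```

```bash
python3 -m crank '[{"gripper":1,"slide":[-0.5,0,0],"yaw":0},{"gripper":1,"slide":[-1,0,0],"yaw":0},{"gripper":1,"slide":[-1,0,0],"yaw":0},{"gripper":1,"slide":[-1,0,0],"yaw":0},{"gripper":1,"slide":[-0.5,0,0],"yaw":0},{"gripper":1,"slide":[-0.3,0,0],"yaw":0},{"gripper":1,"slide":[0,0,0],"yaw":0}]' 20; python3 st.py .570 .2995 .071
```

```text
time: 5.4
tcp_pos: [0.5672, 0.2573, 0.0725]
tcp_rot: [0.74, 0.672, -0.001, -0.001]
wrist_force: [-6.7, 0.9, -0.3]
width: 0.219
grip_force: 20.0
pos [0.5672 0.2573 0.0725] heads [np.float64(84.5), np.float64(-5.5)] t 5.4 w 0.219 q [0.24 0.69 1.33 0.   1.12 0.33]
slide cm [ 4.23 -0.13  0.15]
```

```bash
for i in 1 2; do python3 -m crank '[{"gripper":1,"slide":[-0.3,0.05,0],"yaw":0},{"gripper":1,"slide":[-0.3,0,0],"yaw":0},{"gripper":1,"slide":[0,0,0],"yaw":0}]' 20; done; python3 st.py .570 .2995 .071
```

```text
time: 5.7
tcp_pos: [0.5666, 0.2516, 0.0724]
tcp_rot: [0.74, 0.672, -0.001, -0.002]
wrist_force: [-7.7, 2.2, 1.0]
width: 0.218
grip_force: 20.0
time: 6.0
tcp_pos: [0.566, 0.2457, 0.0724]
tcp_rot: [0.74, 0.673, -0.002, -0.002]
wrist_force: [-11.2, 3.7, 2.9]
width: 0.221
grip_force: 20.0
pos [0.566  0.2457 0.0724] heads [np.float64(84.53), np.float64(-5.47)] t 6.0 w 0.221 q [0.22 0.68 1.35 0.   1.11 0.31]
slide cm [ 5.39 -0.11  0.14]
```

```bash
for i in 1 2; do python3 -m crank '[{"gripper":1,"slide":[-0.2,-0.1,0],"yaw":0},{"gripper":1,"slide":[-0.3,0,0],"yaw":0},{"gripper":1,"slide":[0,0,0],"yaw":0}]' 20; done; python3 st.py .570 .2995 .071
```

```text
time: 6.3
tcp_pos: [0.5656, 0.2432, 0.0725]
tcp_rot: [0.74, 0.672, 0.001, -0.003]
wrist_force: [-4.4, 17.4, -3.6]
width: 0.221
grip_force: 20.0
time: 6.6
tcp_pos: [0.565, 0.2374, 0.0726]
tcp_rot: [0.74, 0.673, 0.001, -0.001]
wrist_force: [-1.9, 4.2, -3.0]
width: 0.174
grip_force: 16.4
pos [0.565  0.2374 0.0726] heads [np.float64(84.56), np.float64(-5.44)] t 6.6 w 0.174 q [0.2  0.68 1.37 0.   1.1  0.3 ]
slide cm [ 6.23 -0.09  0.18]
```

```bash
python3 -m crank '[{"gripper":-1,"slide":[0,0,0],"yaw":0},{"gripper":-1,"slide":[0,0,0],"yaw":0},{"gripper":-1,"slide":[0,0,0],"yaw":0},{"gripper":-1,"slide":[0,0,-4],"yaw":0},{"gripper":-1,"slide":[0,0,-4],"yaw":0},{"gripper":-1,"slide":[-4,-3,-2],"yaw":0},{"gripper":-1,"slide":[-4,-3,0],"yaw":0},{"gripper":-1,"slide":[-4,-3,0],"yaw":0},{"gripper":-1,"slide":[-4,-3,0],"yaw":0},{"gripper":-1,"slide":[-4,-3,0],"yaw":0}]' 20
python3 - <<'E'
from h import *
im,d=shot('top')
f=lambda x:np.clip(x.astype(float)*1.6,0,255).astype(np.uint8)
cv2.imwrite('pics/rig2.png',f(cv2.resize(im[190:245,145:265],None,fx=6.5,fy=6.5,interpolation=cv2.INTER_CUBIC))[:,:,::-1])
E
```

```text
time: 7.6
tcp_pos: [0.3978, 0.0523, 0.1716]
tcp_rot: [0.74, 0.672, 0.0, 0.001]
wrist_force: [1.2, -1.0, 1.1]
width: 0.999
grip_force: 0.0
```

View pics/rig2.png

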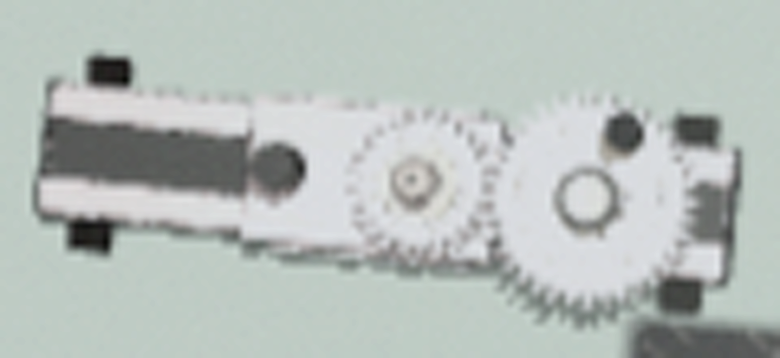

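The saddle has moved to the large gear, with the knob now at (278,170) and the stub at (416,180). The grip slipped off at the stop and may have nudged the saddle back, so I'll push again from behind with the fingers shut.

```bash
python3 - <<'E'
from h import *
def rg(U,V,z): return at_z('top',(U+.5)/6.5-.5+145,(V+.5)/6.5-.5+190,z)
k=rg(278,169,.075); s=rg(415.5,180,.077)
print(k,s,np.hypot(*(k-s)[:2]))
E
python3 st.py .572 .285 .12
```

```text
[0.56408545 0.24524534 0.075     ] [0.55843254 0.18525192 0.077     ] 0.0602591525098628
pos [0.3932 0.0494 0.1709] heads [np.float64(84.41), np.float64(-5.59)] t 7.65 w 0.999 q [-0.17  0.23  1.84 -0.    1.08 -0.08]
slide cm [25.19 15.52  4.99]
```

```bash
python3 -m crank '[{"gripper":1,"slide":[4.2,2.5,-0.5],"yaw":0},{"gripper":1,"slide":[4.2,2.6,0],"yaw":0},{"gripper":1,"slide":[4.2,2.6,0],"yaw":0},{"gripper":1,"slide":[4.2,2.6,0],"yaw":0},{"gripper":1,"slide":[4.2,2.6,0],"yaw":0},{"gripper":1,"slide":[4.2,2.5,0],"yaw":0},{"gripper":1,"slide":[0,0,3],"yaw":0},{"gripper":1,"slide":[0,0,3.5],"yaw":0},{"gripper":1,"slide":[0,0,0],"yaw":0},{"gripper":1,"slide":[0,0,0],"yaw":0}]' 20;python3 st.py .569 .267 .073
```

```text
time: 8.65
tcp_pos: [0.577, 0.2894, 0.112]
tcp_rot: [0.74, 0.672, -0.0, 0.0]
wrist_force: [0.5, -1.1, 0.9]
width: 0.122
grip_force: 0.0
pos [0.577  0.2894 0.112 ] heads [np.float64(84.47), np.float64(-5.53)] t 8.65 w 0.122 q [ 0.28  0.68  1.23 -0.    1.24  0.38]
slide cm [-2.31 -0.58  3.9 ]
```

```bash
python3 -m crank '[{"gripper":1,"slide":[0,-0.8,2],"yaw":0},{"gripper":1,"slide":[0,0,1.8],"yaw":0},{"gripper":1,"slide":[0,0,0],"yaw":0},{"gripper":1,"slide":[-1,0,0],"yaw":0},{"gripper":1,"slide":[-0.8,0,0],"yaw":0},{"gripper":1,"slide":[0,0,0],"yaw":0}]' 20; python3 -m crank '[{"gripper":1,"slide":[-0.3,0,0],"yaw":0},{"gripper":1,"slide":[0,0,0],"yaw":0}]';python3 st.py .569 .267 .073
```

```text
time: 9.25
tcp_pos: [0.5676, 0.2712, 0.0748]
tcp_rot: [0.741, 0.672, 0.001, 0.001]
wrist_force: [0.1, -0.5, 0.7]
width: 0.001
grip_force: 0.0
time: 9.45
tcp_pos: [0.5672, 0.27, 0.0743]
tcp_rot: [0.74, 0.672, 0.001, 0.0]
wrist_force: [0.4, 3.0, 2.6]
width: 0.004
grip_force: 1.8
pos [0.5672 0.27   0.0743] heads [np.float64(84.49), np.float64(-5.51)] t 9.45 w 0.004 q [0.26 0.69 1.32 0.   1.13 0.35]
slide cm [-0.28  0.21  0.13]
```

```bash
for i in 1 2 3; do python3 -m crank '[{"gripper":1,"slide":[-0.3,0,0],"yaw":0},{"gripper":1,"slide":[0,0,0],"yaw":0}]' | grep -E "pos|force"; done
```

```text
tcp_pos: [0.5672, 0.2696, 0.0745]
wrist_force: [1.8, 18.5, 0.6]
grip_force: 9.1
tcp_pos: [0.5671, 0.2693, 0.0746]
wrist_force: [4.5, 33.0, -2.2]
grip_force: 16.5
tcp_pos: [0.5671, 0.269, 0.0747]
wrist_force: [6.4, 47.1, -6.1]
grip_force: 24.1
```

Firm contact with the stop. Next, the pliers.

```bash
python3 -m crank '[{"gripper":1,"slide":[2.0,0,0],"yaw":0},{"gripper":0,"slide":[0,0,-4.5],"yaw":-8.5},{"gripper":-0.5,"slide":[0,0,-4.5],"yaw":-8.5},{"gripper":-1,"slide":[0,0,-4],"yaw":-8.5},{"gripper":-1,"slide":[0,0,0],"yaw":-8.5},{"gripper":-1,"slide":[0,0,0],"yaw":-8.5},{"gripper":-1,"slide":[0,0,0],"yaw":-8.5},{"gripper":-1,"slide":[0,0,0],"yaw":-8.5},{"gripper":-1,"slide":[0,0,0],"yaw":-8.5},{"gripper":-1,"slide":[0,0,0],"yaw":-8.5}]' 20; python3 st.py .4257 -.295 .13
```

```text
time: 11.05
tcp_pos: [0.5676, 0.2802, 0.2034]
tcp_rot: [0.162, 0.987, -0.0, -0.0]
wrist_force: [-0.7, 0.0, -1.3]
width: 0.801
grip_force: 0.0
pos [0.5676 0.2802 0.2034] heads [np.float64(161.35), np.float64(71.35)] t 11.05 w 0.801 q [ 0.27  0.57  1.15 -0.    1.42 -0.97]
slide cm [ -4.94 -59.04   7.37]
```

```bash
python3 -m crank '[{"gripper":-1,"slide":[-0.4,-4.5,0],"yaw":0},{"gripper":-1,"slide":[-0.4,-4.5,0],"yaw":0},{"gripper":-1,"slide":[-0.4,-4.5,0],"yaw":0},{"gripper":-1,"slide":[-0.4,-4.5,0],"yaw":0},{"gripper":-1,"slide":[-0.4,-4.5,0],"yaw":0},{"gripper":-1,"slide":[-0.4,-4.5,0],"yaw":0},{"gripper":-1,"slide":[-0.4,-4.5,0],"yaw":0},{"gripper":-1,"slide":[-0.4,-4.5,0],"yaw":0},{"gripper":-1,"slide":[-0.4,-4.5,0],"yaw":0},{"gripper":-1,"slide":[-0.4,-4.5,0],"yaw":0}]' 20; python3 -m crank '[{"gripper":-1,"slide":[-0.4,-4.5,0.5],"yaw":0},{"gripper":-1,"slide":[-0.4,-4.5,1],"yaw":0},{"gripper":-1,"slide":[0,-3,2],"yaw":0},{"gripper":-1,"slide":[0,0,2],"yaw":0},{"gripper":-1,"slide":[0,0,0],"yaw":0},{"gripper":-1,"slide":[0,0,0],"yaw":0}]' 20; python3 st.py .4257 -.295 .057
```

```text
time: 12.05
tcp_pos: [0.4582, -0.1598, 0.2036]
tcp_rot: [0.165, 0.986, -0.0, 0.0]
wrist_force: [0.0, -0.3, -1.0]
width: 1.001
grip_force: 0.0
time: 12.65
tcp_pos: [0.4276, -0.274, 0.1488]
tcp_rot: [0.165, 0.986, 0.0, -0.0]
wrist_force: [0.2, -0.5, -0.2]
width: 1.001
grip_force: 0.0
pos [ 0.4276 -0.274   0.1488] heads [np.float64(161.02), np.float64(71.02)] t 12.65 w 1.001 q [-0.8   0.43  1.59 -0.    1.12 -2.04]
slide cm [-0.5  -2.05  9.18]
```

```bash
python3 -m crank '[{"gripper":-1,"slide":[-0.5,-2.0,1],"yaw":0},{"gripper":-1,"slide":[0,0,3],"yaw":0},{"gripper":-1,"slide":[0,0,3],"yaw":0},{"gripper":-1,"slide":[0,0,2],"yaw":0},{"gripper":-1,"slide":[0,0,0],"yaw":0},{"gripper":-1,"slide":[0,0,0],"yaw":0}]' 20; python3 st.py .4257 -.295 .057
python3 - <<'E'
from h import *
im,d=shot('scene')
f=lambda x:np.clip(x.astype(float)*1.6,0,255).astype(np.uint8)
cv2.imwrite('pics/sc2.png',f(cv2.resize(im[170:300,80:240],None,fx=4.6,fy=4.6,interpolation=cv2.INTER_CUBIC))[:,:,::-1])
E
```

```text
time: 13.25
tcp_pos: [0.4265, -0.2947, 0.0596]
tcp_rot: [0.165, 0.986, -0.001, 0.001]
wrist_force: [-0.1, -1.2, -0.5]
width: 1.001
grip_force: 0.0
pos [ 0.4265 -0.2947  0.0596] heads [np.float64(161.06), np.float64(71.06)] t 13.25 w 1.001 q [-0.83  0.57  1.66 -0.    0.91 -2.07]
slide cm [ 0.07 -0.05  0.26]
```

View pics/sc2.png

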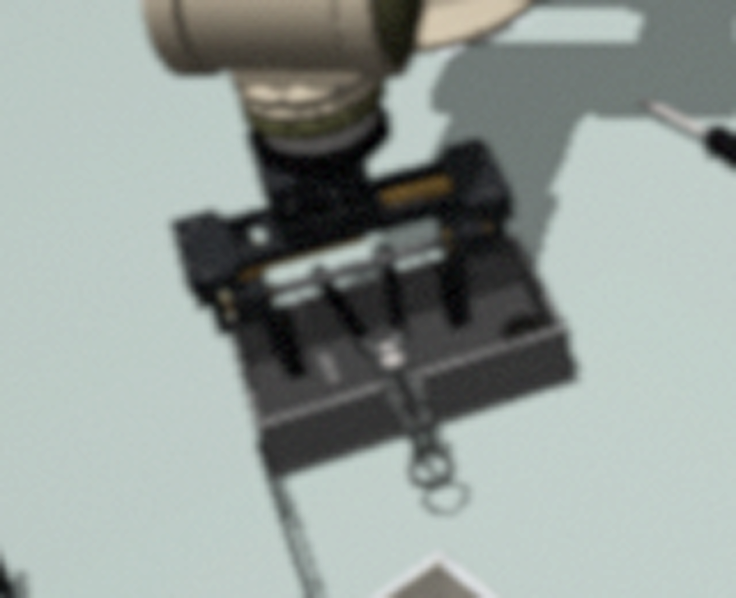

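The fingers (at 285,340 and 455,290) straddle the handles, with the pivot at 390,350. Lowering the last bit and closing.

```bash
python3 -m crank '[{"gripper":0,"slide":[0,0,0.25],"yaw":0},{"gripper":0,"slide":[0,0,0],"yaw":0},{"gripper":0,"slide":[0,0,0],"yaw":0},{"gripper":0,"slide":[0,0,0],"yaw":0},{"gripper":1,"slide":[0,0,0],"yaw":0},{"gripper":1,"slide":[0,0,0],"yaw":0},{"gripper":1,"slide":[0,0,0],"yaw":0},{"gripper":1,"slide":[0,0,0],"yaw":0},{"gripper":1,"slide":[0,0,0],"yaw":0},{"gripper":1,"slide":[0,0,0],"yaw":0}]' 45;python3 -m crank '[{"gripper":1,"slide":[0,0,0],"yaw":0},{"gripper":1,"slide":[0,0,0],"yaw":0}]'; python3 st.py .4257 -.295 .057
```

```text
time: 14.3
tcp_pos: [0.4257, -0.2946, 0.0558]
tcp_rot: [0.165, 0.986, 0.0, -0.0]
wrist_force: [-1.7, 0.1, 0.3]
width: 0.224
grip_force: 44.7
time: 14.5
tcp_pos: [0.4257, -0.2946, 0.0558]
tcp_rot: [0.165, 0.986, 0.0, -0.0]
wrist_force: [-0.8, 0.6, 0.7]
width: 0.223
grip_force: 44.7
pos [ 0.4257 -0.2946  0.0558] heads [np.float64(161.0), np.float64(71.0)] t 14.5 w 0.223 q [-0.83  0.58  1.66 -0.    0.9  -2.07]
slide cm [-0.01 -0.03 -0.12]
```

```bash
python3 -m crank '[{"gripper":1,"slide":[0,0,-1],"yaw":0},{"gripper":1,"slide":[0,0,-2],"yaw":0},{"gripper":1,"slide":[0,0,-3],"yaw":0},{"gripper":1,"slide":[0,0,-4],"yaw":0},{"gripper":1,"slide":[0,0,-3],"yaw":0},{"gripper":1,"slide":[0,0,-2],"yaw":0},{"gripper":1,"slide":[0,0,0],"yaw":0},{"gripper":1,"slide":[0,0,0],"yaw":0}]' 45; python3 st.py .4257 -.295 .057
python3 - <<'E'
from h import *
im,d=shot('scene'); it,dt=shot('top')
f=lambda x:np.clip(x.astype(float)*1.6,0,255).astype(np.uint8)
a=cv2.resize(im[170:270,120:220],(390,390),interpolation=cv2.INTER_CUBIC)
b=cv2.resize(it[190:290,330:430],(390,390),interpolation=cv2.INTER_CUBIC)
cv2.imwrite('pics/lift.png',f(np.hstack([a,b]))[:,:,::-1])
E
```

```text
time: 15.3
tcp_pos: [0.4255, -0.2944, 0.2055]
tcp_rot: [0.165, 0.986, 0.0, -0.0]
wrist_force: [-0.3, -0.6, -1.8]
width: 0.223
grip_force: 44.7
pos [ 0.4255 -0.2944  0.2055] heads [np.float64(161.0), np.float64(71.0)] t 15.3 w 0.223 q [-0.83  0.38  1.48  0.    1.28 -2.07]
slide cm [-0.04 -0.05 14.85]
```

View pics/lift.png

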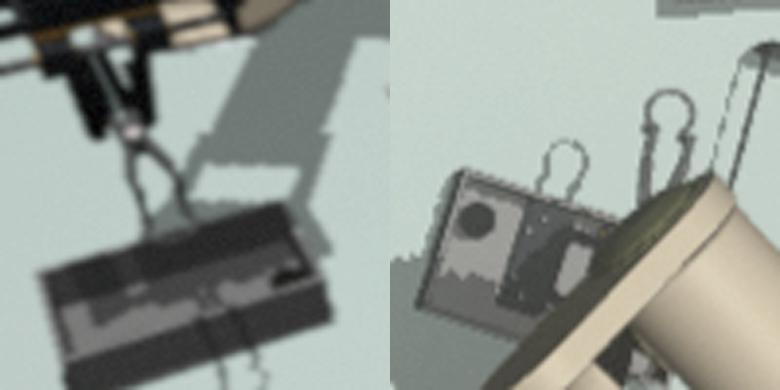

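The pliers are lifted and the circlip is open. In the top view (right half) the ring is centred at about (668,112), and its shadow is at (565,160).

Run:
```python
from h import *
s=bot.get_state(); M=R.from_quat(s['tcp_rot']).as_matrix(); t=np.array(s['tcp_pos'])
e=at_z('top',330+(668-390+.5)/3.9-.5,190+112.5/3.9-.5,.1807)
print(e, 'eye in tool mm',1000*M.T@(e-t), np.hypot(*(e-t)[:2]))
d=np.load('pics/top.npz')['d']; P=pts('top',d)
q=P[205:235,392:412].reshape(-1,3); q=q[(q[:,2]>.1)&(q[:,2]<.25)&(q[:,0]>.515)]; print(len(q),q.mean(0),np.median(q[:,2]),np.ptp(q,0))
a=np.c_[q[:,:2],np.ones(len(q))]; print(np.linalg.lstsq(a,q[:,2],rcond=None)[0])
```

```text
[ 0.54362045 -0.32998397  0.1807    ] eye in tool mm [-123.4823052     4.70698286   23.56778799] 0.12352082858779538
88 [ 0.53521577 -0.32681668  0.18969249] 0.18318311407314064 [0.04228621 0.03790347 0.03521535]
[-0.62299157  0.17005355  0.57870374]
```

```bash
python3 -m crank '[{"gripper":1,"slide":[0,0,0],"yaw":-5},{"gripper":1,"slide":[0,0,0],"yaw":-7},{"gripper":1,"slide":[0,0,0],"yaw":-7},{"gripper":1,"slide":[0,0,0],"yaw":-6},{"gripper":1,"slide":[0,1,0],"yaw":0},{"gripper":1,"slide":[0,2,0],"yaw":0},{"gripper":1,"slide":[0,3,0],"yaw":0},{"gripper":1,"slide":[0,4,0],"yaw":0},{"gripper":1,"slide":[0,4,0],"yaw":0},{"gripper":1,"slide":[0,4,0],"yaw":0}]' 45; python3 st.py .436 .166 .15
```

```text
time: 16.4
tcp_pos: [0.406, -0.1136, 0.2052]
tcp_rot: [-0.05, 0.999, 0.001, -0.001]
wrist_force: [1.4, 0.0, -2.1]
width: 0.228
grip_force: 44.7
pos [ 0.406  -0.1136  0.2052] heads [np.float64(-174.21), np.float64(95.79)] t 16.4 w 0.228 q [-0.56  0.22  1.73  0.    1.2  -2.23]
slide cm [-5.81 27.5   5.54]
```

```bash
python3 -m crank '[{"gripper":1,"slide":[-0.7,4,0],"yaw":0},{"gripper":1,"slide":[-0.7,4,0],"yaw":0},{"gripper":1,"slide":[-0.7,4,0],"yaw":0},{"gripper":1,"slide":[-0.7,4,0],"yaw":0},{"gripper":1,"slide":[-0.7,3,1],"yaw":0},{"gripper":1,"slide":[-0.7,2,1],"yaw":0},{"gripper":1,"slide":[-0.7,1,1],"yaw":0},{"gripper":1,"slide":[0,0,1],"yaw":0},{"gripper":1,"slide":[0,0,0],"yaw":0},{"gripper":1,"slide":[0,0,0],"yaw":0}]' 45; python3 st.py .436 .166 .13
```

```text
time: 17.4
tcp_pos: [0.4326, 0.1074, 0.1657]
tcp_rot: [-0.051, 0.999, -0.0, -0.0]
wrist_force: [-0.7, 0.8, -1.4]
width: 0.223
grip_force: 44.7
pos [0.4326 0.1074 0.1657] heads [np.float64(-174.1), np.float64(95.9)] t 17.4 w 0.223 q [-0.02  0.31  1.73 -0.    1.1  -1.7 ]
slide cm [-0.95  5.8   3.57]
```

```bash
python3 -m crank '[{"gripper":1,"slide":[-0.3,2,1],"yaw":0},{"gripper":1,"slide":[-0.3,2,1],"yaw":0},{"gripper":1,"slide":[-0.3,1.8,1.2],"yaw":0},{"gripper":1,"slide":[0,0,0],"yaw":0},{"gripper":1,"slide":[0,0,0],"yaw":0},{"gripper":1,"slide":[0,0,0],"yaw":0}]' 45; python3 st.py .436 .166 .13
python3 - <<'E'
from h import *
im,d=shot('scene'); it,dt=shot('top')
f=lambda x:np.clip(x.astype(float)*1.6,0,255).astype(np.uint8)
a=cv2.resize(im[160:210,285:335],None,fx=7.8,fy=7.8,interpolation=cv2.INTER_CUBIC)
b=cv2.resize(it[190:240,175:225],None,fx=7.8,fy=7.8,interpolation=cv2.INTER_CUBIC)
cv2.imwrite('pics/hov.png',f(np.hstack([a,b]))[:,:,::-1])
E
```

```text
time: 18.0
tcp_pos: [0.4359, 0.166, 0.1345]
tcp_rot: [-0.052, 0.999, -0.0, 0.001]
wrist_force: [0.1, 0.0, -1.5]
width: 0.229
grip_force: 45.0
pos [0.4359 0.166  0.1345] heads [np.float64(-174.07), np.float64(95.93)] t 18.0 w 0.229 q [ 0.11  0.39  1.72 -0.    1.03 -1.57]
slide cm [-0.01  0.    0.45]
```

View pics/hov.png

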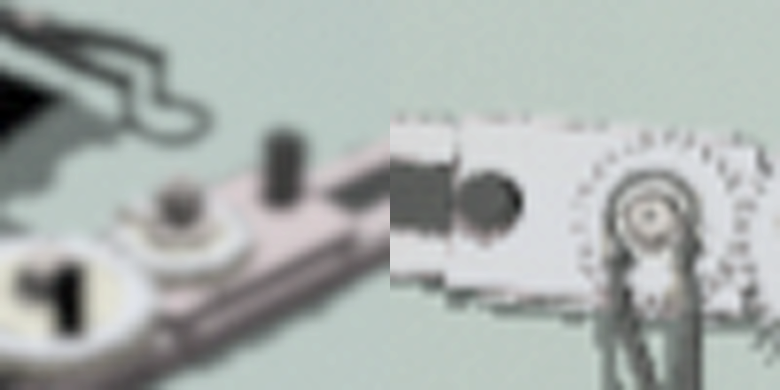

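The ring hovers over the stub. In the top view (right half) the ring centre is at about (653,216) and the stub top at (649,214). In the scene view (left half) the ring is at about (171,121) and the stub top at (181,190).

```bash
cat > tri.py <<'E'
from h import *
def proj(n):
    c,M,t=cam(n); return np.array([[c['fx'],0,c['cx']],[0,c['fy'],c['cy']],[0,0,1]])@np.c_[M,t]
def tri(a,b):
    X=cv2.triangulatePoints(proj('scene'),proj('top'),np.array(a,float).reshape(2,1),np.array(b,float).reshape(2,1)).ravel(); return X[:3]/X[3]
E
python3 - <<'E'
from tri import *
S=lambda U,V:((U+.5)/7.8-.5+285,(V+.5)/7.8-.5+160)
T=lambda U,V:((U-390+.5)/7.8-.5+175,(V+.5)/7.8-.5+190)
e=tri(S(171,121),T(653,216)); s=tri(S(181,190),T(649,214))
print('tri eye',e,'stubtop',s,'diff',e-s)
st=bot.get_state(); t=np.array(st['tcp_pos']); M=R.from_quat(st['tcp_rot']).as_matrix()
ze=t[2]-.0248
e2=at_z('top',*T(653,216),ze); s2=at_z('top',*T(649,214),.077); print('plane',e2,s2,e2-s2)
print('tool',1000*M.T@(e2-t))
# expected scene pixel of the eye for heights
for z in(ze-.006,ze,ze+.006):
    p=at_z('top',*T(653,216),z); q=proj('scene')@np.r_[p,1]; q=q[:2]/q[2]; print(z,(q-[285,160]+.5)*7.8-.5)
p=s2; q=proj('scene')@np.r_[p,1]; q=q[:2]/q[2]; print('stub',(q-[285,160]+.5)*7.8-.5)
E
```

```text
tri eye [0.55742183 0.18138235 0.11147755] stubtop [0.55976015 0.18799139 0.07556454] diff [-0.00233832 -0.00660904  0.035913  ]
plane [0.55671908 0.18087287 0.10959736] [0.55921747 0.18730867 0.077     ] [-0.00249839 -0.0064358   0.03259736]
tool [-121.70426209    2.19759758   24.92551314]
0.10359735742909305 [165.99908663 137.09640557]
0.10959735742909306 [164.38337055 125.3425505 ]
0.11559735742909306 [162.75755865 113.5152513 ]
stub [176.58133705 187.64466421]
```

```bash
python3 -m crank '[{"gripper":1,"slide":[-0.3,0.6,0],"yaw":0},{"gripper":1,"slide":[0,0,1],"yaw":0},{"gripper":1,"slide":[0,0,1],"yaw":0},{"gripper":1,"slide":[0,0,0],"yaw":0},{"gripper":1,"slide":[0,0,0],"yaw":0},{"gripper":1,"slide":[0,0,0],"yaw":0}]' 45; python3 st.py .436 .166 .13
python3 - <<'E'
from h import *
im,d=shot('scene'); it,dt=shot('top')
f=lambda x:np.clip(x.astype(float)*1.6,0,255).astype(np.uint8)
a=cv2.resize(im[163:200,285:322],(400,400),interpolation=cv2.INTER_CUBIC)
b=cv2.resize(it[197:234,190:227],(400,400),interpolation=cv2.INTER_CUBIC)
cv2.imwrite('pics/hov2.png',f(np.hstack([a,b]))[:,:,::-1])
E
```

```text
time: 18.7
tcp_pos: [0.438, 0.1731, 0.1139]
tcp_rot: [-0.052, 0.999, 0.0, 0.0]
wrist_force: [0.3, 0.4, -2.1]
width: 0.223
grip_force: 45.0
pos [0.438  0.1731 0.1139] heads [np.float64(-174.0), np.float64(96.0)] t 18.7 w 0.223 q [ 0.12  0.43  1.73  0.    0.98 -1.55]
slide cm [ 0.27 -0.69 -1.61]
```

View pics/hov2.png

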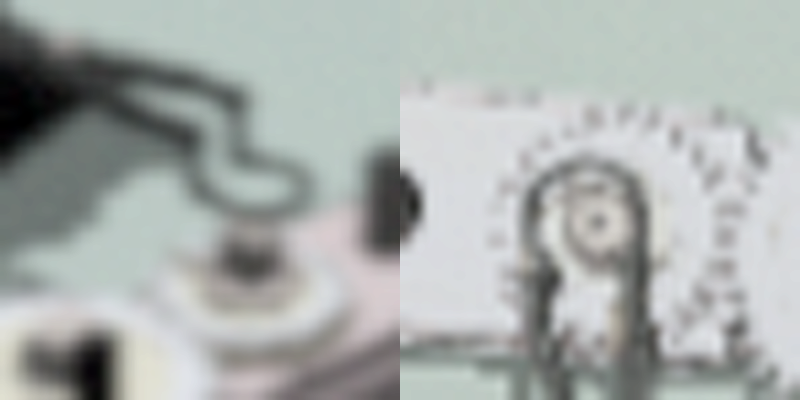

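Run:
```python
from tri import *
k=400/37
S=lambda U,V:((U+.5)/k-.5+285,(V+.5)/k-.5+163)
T=lambda U,V:((U-400+.5)/k-.5+190,(V+.5)/k-.5+197)
e=tri(S(251,184),T(587,219)); print('tri eye',e)
st=bot.get_state(); t=np.array(st['tcp_pos']); M=R.from_quat(st['tcp_rot']).as_matrix()
s2=at_z('top',*T(597,221.5),.077)
for ze in(t[2]-.0248,t[2]-.0218):
    e2=at_z('top',*T(587,219),ze); print(e2,s2,'move world mm',1000*(s2-e2),'tool',1000*M.T@(s2-e2),'eye in tool',1000*M.T@(e2-t))
for p in (e2,s2): 
    q=proj('scene')@np.r_[p,1]; q=q[:2]/q[2]; print((q-[285,163]+.5)*k-.5)
```

```text
tri eye [0.55934805 0.18789704 0.0923922 ]
[0.55913369 0.1880079  0.08921202] [0.55911888 0.1873102  0.077     ] move world mm [ -0.01480333  -0.69769311 -12.21201769] tool [ 0.09284668 -0.6926267  12.21196211] eye in tool [-121.97533773    2.13368302   24.85239521]
[0.55896904 0.18753954 0.09221202] [0.55911888 0.1873102  0.077     ] move world mm [  0.14984545  -0.22933756 -15.21201769] tool [-0.11854034 -0.24410666 15.21206402] eye in tool [-121.7639507     1.68516298   21.85229331]
[246.3428192  184.91442672]
[244.69459964 227.71823503]
```

Centred within 1 mm. Descending in small steps while watching the force.

```bash
python3 -m crank '[{"gripper":1,"slide":[0,-0.05,0.5],"yaw":0},{"gripper":1,"slide":[0,0,0.4],"yaw":0},{"gripper":1,"slide":[0,0,0.4],"yaw":0},{"gripper":1,"slide":[0,0,0],"yaw":0},{"gripper":1,"slide":[0,0,0],"yaw":0}]' | grep -E "pos|wrist|width"; python3 -m crank '[{"gripper":1,"slide":[0,0,0.4],"yaw":0},{"gripper":1,"slide":[0,0,0.4],"yaw":0},{"gripper":1,"slide":[0,0,0.3],"yaw":0},{"gripper":1,"slide":[0,0,0],"yaw":0},{"gripper":1,"slide":[0,0,0],"yaw":0}]'| grep -E "pos|wrist|width"
```

```text
tcp_pos: [0.438, 0.1726, 0.1007]
wrist_force: [0.1, 0.5, -1.2]
width: 0.225
tcp_pos: [0.438, 0.1726, 0.0897]
wrist_force: [0.2, -0.2, -2.6]
width: 0.227
```

```bash
for i in 1 2; do python3 -m crank '[{"gripper":1,"slide":[0,0,0.1],"yaw":0},{"gripper":1,"slide":[0,0,0.1],"yaw":0},{"gripper":1,"slide":[0,0,0],"yaw":0},{"gripper":1,"slide":[0,0,0],"yaw":0}]' | grep -E "pos|wrist|width"; done
```

```text
tcp_pos: [0.438, 0.1727, 0.0878]
wrist_force: [0.3, 0.1, -1.3]
width: 0.227
tcp_pos: [0.438, 0.1726, 0.0858]
wrist_force: [-0.1, -0.6, -0.4]
width: 0.227
```

```bash
for i in 1 2; do python3 -m crank '[{"gripper":1,"slide":[0,0,0.1],"yaw":0},{"gripper":1,"slide":[0,0,0],"yaw":0},{"gripper":1,"slide":[0,0,0],"yaw":0}]' | grep -E "pos|wrist|width"; done
python3 - <<'E'
from h import *
im,d=shot('scene'); it,dt=shot('top')
f=lambda x:np.clip(x.astype(float)*1.6,0,255).astype(np.uint8)
a=cv2.resize(im[163:200,285:322],(400,400),interpolation=cv2.INTER_CUBIC)
b=cv2.resize(it[197:234,190:227],(400,400),interpolation=cv2.INTER_CUBIC)
cv2.imwrite('pics/low.png',f(np.hstack([a,b]))[:,:,::-1])
print([bot.get_state()['wrist_force'].round(1) if hasattr(bot.get_state()['wrist_force'],'round') else bot.get_state()['wrist_force']])
E
```

```text
tcp_pos: [0.438, 0.1727, 0.0848]
wrist_force: [-0.3, -0.3, -0.8]
width: 0.226
tcp_pos: [0.438, 0.1726, 0.0838]
wrist_force: [-0.2, 0.9, -0.9]
width: 0.22
[array([-1.4, -0. , -0.1])]
```

View pics/low.png

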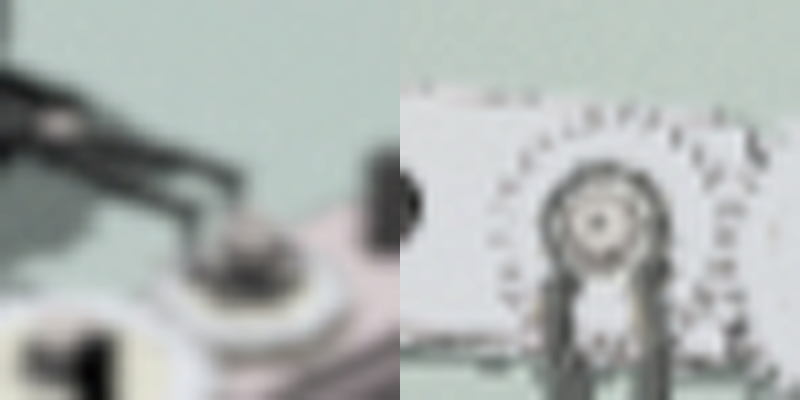

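The ring surrounds the stub. In the top view the ring centre is at (604,220) and the stub top at (600,221). There is no contact yet, so I'll feel for the washer.

```bash
python3 - <<'E'
from tri import *
k=400/37
T=lambda U,V:((U-400+.5)/k-.5+190,(V+.5)/k-.5+197)
print(1000*(at_z('top',*T(604.5,221),.060)-at_z('top',*T(600,221.5),.077)))
E
for i in 1 2; do python3 -m crank '[{"gripper":1,"slide":[0,0,0.05],"yaw":0},{"gripper":1,"slide":[0,0,0],"yaw":0},{"gripper":1,"slide":[0,0,0],"yaw":0}]' | grep -E "pos|wrist|width"; done
```

```text
[  1.04101495   1.42490017 -17.        ]
tcp_pos: [0.438, 0.1727, 0.0833]
wrist_force: [-0.2, 0.2, -0.2]
width: 0.224
tcp_pos: [0.4379, 0.1726, 0.0828]
wrist_force: [-1.2, -0.1, -0.9]
width: 0.225
```

```bash
for i in 1 2; do python3 -m crank '[{"gripper":1,"slide":[0,0,0.08],"yaw":0},{"gripper":1,"slide":[0,0,0],"yaw":0},{"gripper":1,"slide":[0,0,0],"yaw":0}]' | grep -E "pos|wrist|width"; done
python3 - <<'E'
from h import *
f=[]
for i in range(6): grab_frame('top'); f.append(bot.get_state()['wrist_force'])
print(np.mean(f,0),np.std(f,0))
E
```

```text
tcp_pos: [0.438, 0.1727, 0.082]
wrist_force: [-1.1, -0.5, 0.5]
width: 0.228
tcp_pos: [0.438, 0.1726, 0.0812]
wrist_force: [-0.6, 0.7, 1.0]
width: 0.225
[-1.51768288  0.53530925  0.27893215] [0.4733248  0.30998576 0.50497787]
```

Run:
```python
from h import *
D=[grab_frame('top')[1] for i in range(6)]
d=np.median(D,0); P=pts('top',d)
c=np.array([.5591,.1873])
dx=P[...,0]-c[0]; dy=P[...,1]-c[1]; r=np.hypot(dx,dy)*1000; z=P[...,2]*1000
for a,b in((0,3),(3,6),(6,9),(9,12),(12,14),(14,16),(16,18),(18,22),(22,28)):
    m=(r>=a)&(r<b)&(dx>-.002); print(a,b,m.sum(),np.round(np.sort(z[m]),1)[:24])
# pliers profile along heading 6 deg
h=np.radians(6); u=dx*np.cos(h)+dy*np.sin(h); v=-dx*np.sin(h)+dy*np.cos(h)
for q in np.arange(-90,-10,8):
    m=(u*1000>q)&(u*1000<q+8)&(abs(v)<.022)&(z>57)&(z<110); print(q,m.sum(),np.round(np.sort(z[m]),0))
f=bot.get_state(); print(f['wrist_force'],f['time'],f['width'])
```

```text
0 3 2 [77.9 78.6]
3 6 7 [75.2 75.7 75.8 77.2 77.4 78.1 79.5]
6 9 8 [72.5 73.8 74.3 75.8 76.  76.7 77.2 77.8]
9 12 12 [56.7 58.2 58.4 58.5 58.6 58.8 59.2 59.8 60.3 61.6 72.5 74. ]
12 14 13 [56.6 57.6 57.7 58.8 58.9 59.9 60.  60.4 62.1 62.3 62.9 63.7 65. ]
14 16 16 [60.5 60.6 60.9 60.9 61.2 61.3 61.5 61.8 62.6 62.8 62.8 63.1 63.4 63.6
 63.6 64.2]
16 18 11 [50.1 52.3 53.2 53.5 54.2 54.5 55.4 57.  61.3 62.5 63.2]
18 22 31 [48.7 50.1 51.  51.1 51.3 51.9 52.2 52.5 52.6 52.6 52.8 52.9 53.  53.
 53.1 53.1 53.2 53.5 53.5 53.6 53.6 53.7 53.7 53.9]
22 28 57 [37.8 41.5 42.5 43.3 44.6 48.3 49.1 49.4 50.3 50.5 50.5 50.6 50.9 50.9
 51.1 51.3 51.4 51.8 51.9 52.  52.  52.  52.  52.1]
-90 0 []
-82 8 [84. 84. 84. 85. 85. 85. 85. 87.]
-74 20 [80. 81. 81. 83. 83. 83. 84. 84. 84. 84. 85. 85. 86. 86. 86. 86. 86. 87.
 87. 88.]
-66 19 [76. 80. 81. 81. 81. 81. 81. 83. 83. 83. 83. 83. 83. 84. 84. 84. 84. 84.
 84.]
-58 16 [81. 81. 81. 82. 82. 82. 82. 82. 82. 82. 83. 83. 84. 85. 86. 86.]
-50 17 [79. 81. 81. 82. 82. 83. 83. 84. 84. 84. 84. 84. 84. 84. 85. 85. 86.]
-42 18 [80. 81. 82. 83. 83. 83. 83. 83. 83. 84. 84. 84. 84. 84. 84. 85. 85. 86.]
-34 14 [79. 81. 82. 82. 82. 82. 83. 83. 83. 83. 84. 84. 85. 85.]
-26 15 [77. 78. 81. 81. 82. 82. 83. 83. 83. 84. 84. 85. 85. 85. 86.]
-18 24 [57. 57. 57. 58. 58. 59. 59. 60. 60. 62. 62. 62. 62. 63. 63. 71. 74. 77.
 82. 83. 83. 84. 85. 87.]
[-0.84674418 -0.12955738  0.73718055] 23.1 0.2249399800079818
```

```bash
python3 -m crank '[{"gripper":1,"slide":[0,0,-0.05],"yaw":0},{"gripper":1,"slide":[0.07,-0.1,0],"yaw":0},{"gripper":1,"slide":[0,0,0],"yaw":0},{"gripper":1,"slide":[0,0,0],"yaw":0},{"gripper":1,"slide":[0,0,0],"yaw":0}]' 45
python3 - <<'E'
from h import *
from scipy.optimize import least_squares
f=[];D=[]
for i in range(6): D.append(grab_frame('top')[1]); f.append(bot.get_state()['wrist_force'])
print(np.mean(f,0)); P=pts('top',np.median(D,0))
c=np.array([.5591,.1873]); q=P.reshape(-1,3); r=np.hypot(*(q[:,:2]-c).T)
m=(r<.021)&(q[:,2]>.0603)&(q[:,2]<.067)&(q[:,0]>c[0]-.004)&(r>.011); q=q[m]
s=least_squares(lambda p:np.hypot(q[:,0]-p[0],q[:,1]-p[1])-p[2],[*c,.0145],loss='soft_l1',f_scale=.001).x
print(len(q),'ring',s,'z',np.median(q[:,2])); print('off mm',1000*(s[:2]-c))
t=P.reshape(-1,3); t=t[(t[:,2]>.073)&(np.hypot(*(t[:,:2]-c).T)<.011)&(t[:,0]>c[0]-.011)]; print('stub top c',t.mean(0),len(t))
E
```

```text
time: 23.6
tcp_pos: [0.4375, 0.1716, 0.0818]
tcp_rot: [-0.052, 0.999, 0.0, 0.0]
wrist_force: [0.4, 0.1, 0.3]
width: 0.222
grip_force: 45.0
[ 0.52755525  0.25019563 -0.24139535]
25 ring [0.55672913 0.18734263 0.0156907 ] z 0.06210294411453828
off mm [-2.3708663   0.04262643]
stub top c [0.5579027  0.18717184 0.07673126] 36
```

Ring is centred within about 1.5 mm, eye height about 0.0605, level, and pressing lightly. Handing in.

```bash
python3 -c "
from station import bot
print(bot.finish_job())"
```

```text
the job is handed in; nothing more can be done
None
```

The job is handed in, with no verdict returned: the saddle is hard against its stop and the squeezed pliers hold the open circlip level around the groove, about 1.5 mm off centre and pressing with only a few newtons; nothing else was knowingly touched.

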